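# Start the grinder: extraction first, then enable, then start

## Task

Start the bench grinder in this order: on the small switch box press down the raised half of the paddle rocker until it lies level, which starts the extraction; then on the starter unit press the square key fully in (it stays in), and last press the flat round button all the way down and let it come back up. Do not press the mushroom-shaped stop button between them, and only press: leave the starter unit, which is not fastened, and everything else on the bench where it stands.

Things in the scene. Friction and masses are not known exactly. Their poses are not given: they have to be found in the camera images.
- fanbox: grey painted switch box of the extraction, 140 (its x) x 100 (its y) x 60 mm high, fixed to the bench, turned any way. Origin at the centre of its underside, z up. In its top sits one white paddle rocker in a black frame.
- rocker_pivot (a point): point on the rocker's tilting axis (parallel to the box's y), at the middle of the rocker, 66 mm above the bench. The rocker has two flat halves, each 42 mm long from the pivot and 42 mm wide, meeting in a shallow V of 0.4 rad: one lies level (top face 66 mm above the bench, 6 mm above the box) while the other slopes up, its outer end 16 mm higher.
- rocker_press (a point): point on the top face of the half to be pressed (the box's +x half, the one that is raised at the start), 26 mm from the pivot along the face, in the middle of its width; it moves with the rocker.
- rocker (a joint): angle of the rocker, rad: 0 = off, +x half raised; 0.4 = on, +x half pressed down level (66 mm above the bench). Friction holds it where it is left; pressing takes about 4 to 5 N at 26 mm from the pivot, with a hard stop at 0.4. At the start 0 to 0.06.
- starter: cast aluminium starter unit with a grey top plate, 95 (its x) x 220 (its y) x 70 mm high, about 0.95 kg, standing loose on the bench. Origin at the centre of its underside, z up. On its top in a row along its y: the square key at y = +68 mm, the mushroom stop button at y = 0, the round start button at y = -68 mm; all black.
- key_top (a point): centre of the flat top of the square key, 26 x 26 mm, 84 mm above the bench when out; moves with the key.
- key (a joint): how far the square key is pressed in, m: 0 = out, 0.007 = fully in (hard stop). Friction of about 3 N all the way; it stays where it is left.
- start_top (a point): centre of the flat top of the round start button, 30 mm across, 80 mm above the bench when up; moves with the button.
- start (a joint): how far the round start button is pressed, m: 0 = up, 0.007 = fully down (hard stop). A spring brings it back: about 1.6 N at first, 4.4 N fully down.
- stop_top (a point): top of the mushroom-shaped stop button, 44 mm across, 96 mm above the bench when up. Not to be pressed.
- stop (a joint): how far the mushroom stop button is pressed, m: 0 = up, 0.007 = fully down; sprung.
- wrench: bystander: steel wrench 190 mm long, lying on the bench between the two units
- offcut: bystander: square steel offcut 28 x 28 mm, 60 mm tall, standing on the bench; origin at the centre of its underside
- socket: bystander: steel socket, 28 mm across, 34 mm tall, standing close in front of the starter unit (its -x side); origin at the centre of its underside
- can: bystander: spray can 60 mm across, 170 mm tall, at the back; origin at the centre of its underside
- hammer: bystander: hammer 280 mm long, lying on the left
- disc: bystander: grinding disc 115 mm across, 6 mm thick, lying on the right; origin at the centre of its underside
- file: bystander: file with a wooden handle, 280 mm long, lying on the right, pointing away from the robot; origin at the middle of its underside
There are look-alikes about, which are no part of the job. What is shaped like the starter but pink is not meant.

How it is judged:
By the outcome, as a careful person would: the job done as asked, in the order asked, and still so for the second after the job is handed in, with the robot touching nothing.
It also fails if it takes over 45 s, if anything falls off the work surface, if the arm or the gripper's body presses on something with over 40 N, if the wrist force passes 120 N, or if a joint passes its speed limit or range.

## Robot

A 6-joint arm with a two-finger parallel gripper is mounted at the origin on the work surface. World frame = base frame: x ahead of the robot, y to its left, z up, the work surface at z = 0. Lengths are in m, angles in rad, forces in N, time in s.
With the tool pointing down it reaches from about 0.4 to 0.825 m from the base axis. Payload 7 kg.
Tool frame: the origin (TCP) lies midway between the tips of the shut fingers; the grasp point (between the pads) lies 19 mm behind it; z points along the fingers, y is the line along which they close (so a half turn about z gives the same grasp; the last joint's range is limited). The gripper opens to 88 mm and grips with 3 to 60 N. Pads are 19 mm wide; open, the fingers measure 130 mm over their backs; the gripper's body (78 mm by 193 mm) begins 47 mm behind the grasp point.
Start: joints at [-0.969, 0.359, 0.012, 0, -1.224, -0.288], TCP at [0.208, -0.642, 0.227] pointing down, gripper open.
Joint ranges: [-3.07, 3.07], [-1.43, 2.12], [-1.02, 1.25], [-3.03, 1.67], [-3.05, -0], [-3.03, 3.03]. Speed limits (rad/s): [2.39, 2.39, 3.01, 3.14, 3.14, 3.14].

## Interface

Orientations are given as [roll, pitch, yaw] about the fixed x, y, z axes, in that order (R = Rz(yaw) Ry(pitch) Rx(roll)).
In Python, from station import arm gives the robot as it stands.
- The arm moves only by the tool servo_tool, never from a script. Its argument "deltas" is a list of rows, each a list of 7 numbers: the closure, from -1 (fully open) to 1 (shut), then the shift along the tool's x, y, z in mm, then the turn, a rotation vector about the tool's x, y, z in degrees. In form: [[gripper, x, y, z, ax, ay, az], ...]. A call has 1 to 20 rows; each row shifts and turns the commanded pose from where the row before left it, along the tool's axes as they then stand; what a row does not reach is not made up. A row lasts 1/12 s, in which the tool goes at most 41.7 mm and 7.16 degrees, less where a joint would pass 70% of its speed; a pose out of reach is approached as far as the arm can. A call is refused whole if a number of a shift passes 41.7 or a number of a turn 7.16, either way. A call with a gripper value outside its range is refused whole. The fingers move at their own pace and stop on an object; "squeeze" is the grip in N (left out, the last holds). Time passes only in rows, so rows that do not move let the fingers close. It gives the time, the measured TCP pose, the force, the opening and the grip force at its end, in the units of the state.
- arm.get_state(): the state, without advancing time (a new reading comes with each control period).
- arm.grab_frame(name): name is "side" or "top" or "wrist"; returns a dict with "color" (480x640x3 uint8, red, green, blue), "K" (3x3 intrinsics, pixels), "position" and "orientation" of the camera in the world. Camera axes: x right, y down, z forward; pixel columns grow to the right and rows downward; lengths in m; the calibration is good to about 2 mm. A picture is of the moment at which its call begins. There is no depth.
- arm.job_done(): hands the job in; it is judged then, once.
Trained networks look in a picture, given as the dict that the camera call returned (one of the last four; its "shot" number tells which), for a name from the list of things; names that differ only in an ending like _2 or _b are one class to them, and where a whole thing is asked for, a point or a joint stands for the part that bears it (a point fixed in the world has none). Each returns a list of dicts, best first, with "conf" (0 to 1); they miss things now and then, are a little off and sometimes report something else, mostly with a low value. They report only what shows in the picture. A call takes as long as a camera call. They do not tell look-alikes from the thing itself.
- arm.recognise(query, picture): "at" ([x, y, z] in m, in the coordinates of the camera as it stood for that picture, good to about 4 mm: the middle of the surface that is visible of it).
The state is a dict: "t": time; "q": joint angles; "qd": joint speeds; "joint_efforts": joint torques, N m; "eef_pos": TCP position; "ee_rot": TCP orientation; "force": force on the tool from outside, world axes, zero at the start; "moment": the same for the moment, N m; "width": finger opening in m; "gripper_force": force on a finger pad.
Only numpy, scipy, OpenCV 4.12 (cv2) and the standard library are available. Lean on these libraries where they do the work, as an engineer would, in place of code of your own. Each camera call takes 0.05 s, during which the arm holds its last target. There are 200 camera calls.

## Working session

There is one attempt and no reset: what is moved stays moved. The work goes in short steps, Python scripts to look and compute and a tool call to move; the robot and the scene stay as the last step left them, time stands still between calls to the robot, and variables do not carry over. Pictures are saved under pics/ and viewed, at most 10 in all, crops included, and the job is handed in when it is done.

Besides the shell and the picture viewer there is one more tool, called after ">>>" in YAML: its name, and indented under it one key for each argument. servo_tool: Moves the arm, as the interface text tells. Its arguments: {"type":"object","properties":{"deltas":{"type":"array","items":{"type":"array","items":{"type":"number"}}},"squeeze":{"type":"number"}},"required":["deltas"]}

```bash
mkdir -p pics; ls; cat > h.py <<'E'
import numpy as np, cv2
from station import arm
from scipy.spatial.transform import Rotation as R
def rot(o):
    o=np.array(o,float)
    if o.shape==(3,3): return o
    return R.from_euler('xyz',o).as_matrix() if o.size==3 else R.from_quat(o).as_matrix()
def world(f,p): return rot(f['orientation'])@np.array(p)+np.array(f['position'])
def pix(f,w):
    c=rot(f['orientation']).T@(np.array(w)-np.array(f['position'])); u=np.array(f['K'])@c; return u[:2]/u[2]
def onz(f,px,z):
    d=rot(f['orientation'])@np.linalg.inv(np.array(f['K']))@np.array([px[0],px[1],1.]); p=np.array(f['position']); return p+d*(z-p[2])/d[2]
def save(f,n): cv2.imwrite('pics/'+n,cv2.cvtColor(f['color'],cv2.COLOR_RGB2BGR))
E
python3 - <<'E'
from h import *
print(arm.get_state())
for n in ('top','side'):
    f=arm.grab_frame(n); save(f,n+'0.png'); print(n,f['position'],f['orientation'])
    for q in ('fanbox','rocker_pivot','rocker_press','starter','key_top','start_top','stop_top','socket','can','offcut'):
        for d in arm.recognise(q,f)[:3]:
            w=world(f,d['at']); print(q,round(d['conf'],2),w.round(3),pix(f,w).round())
E
```

```text
pics
{'t': 0.0, 'q': array([-9.68921593e-01,  3.59392181e-01,  1.10436026e-02, -3.46378438e-04,
       -1.22412882e+00, -2.88090464e-01]), 'qd': array([ 0.00078317,  0.00090071,  0.00050715,  0.00014001,  0.00146525,
       -0.00042451]), 'joint_efforts': array([ 1.29330406e-04, -5.82717454e+01,  2.93064559e+01,  6.99774563e+00,
        6.90743953e-03, -1.82547210e-04]), 'eef_pos': array([ 0.20815002, -0.64157017,  0.22561332]), 'ee_rot': array([ 3.13988834e+00, -1.65478646e-04, -2.82792620e+00]), 'force': array([-0.12089406,  0.12828798,  0.49125149]), 'moment': array([-0.00138666,  0.01925393,  0.00966471]), 'gripper_force': 0.0, 'width': 0.08737432388767737}
top [0.29191704 0.08543524 1.76963421] [-2.99702578 -0.00703888 -1.58477439]
fanbox 0.93 [ 0.559 -0.206  0.064] [402. 238.]
rocker_pivot 0.61 [ 0.557 -0.207  0.062] [402. 239.]
rocker_pivot 0.49 [0.565 0.241 0.097] [262. 237.]
rocker_press 0.61 [ 0.563 -0.214  0.07 ] [405. 237.]
starter 0.88 [0.565 0.233 0.073] [265. 238.]
starter 0.8 [0.396 0.667 0.076] [127. 293.]
starter 0.67 [0.309 0.226 0.072] [267. 319.]
key_top 0.42 [0.
[... 754 characters left out ...]
[405. 167.]
rocker_press 0.57 [ 0.56  -0.208  0.069] [357. 181.]
rocker_press 0.57 [ 0.55  -0.178  0.06 ] [357. 189.]
starter 0.82 [0.3   0.251 0.074] [406. 309.]
starter 0.77 [0.553 0.265 0.072] [307. 290.]
starter 0.22 [0.526 0.297 0.084] [313. 299.]
key_top 0.69 [0.424 0.623 0.091] [306. 427.]
key_top 0.43 [0.531 0.294 0.085] [312. 297.]
start_top 0.65 [0.601 0.182 0.079] [301. 262.]
stop_top 0.69 [0.393 0.684 0.092] [310. 459.]
stop_top 0.66 [0.306 0.235 0.095] [406. 299.]
stop_top 0.59 [0.561 0.238 0.096] [308. 276.]
socket 0.61 [0.494 0.499 0.025] [297. 384.]
socket 0.46 [0.49  0.208 0.03 ] [337. 290.]
can 0.79 [0.763 0.181 0.11 ] [244. 240.]
offcut 0.77 [0.697 0.001 0.044] [293. 220.]
```

View pics/top0.png

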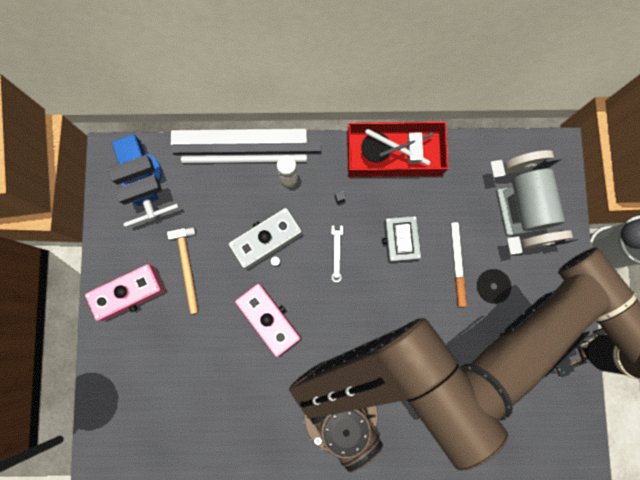

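View pics/side0.png

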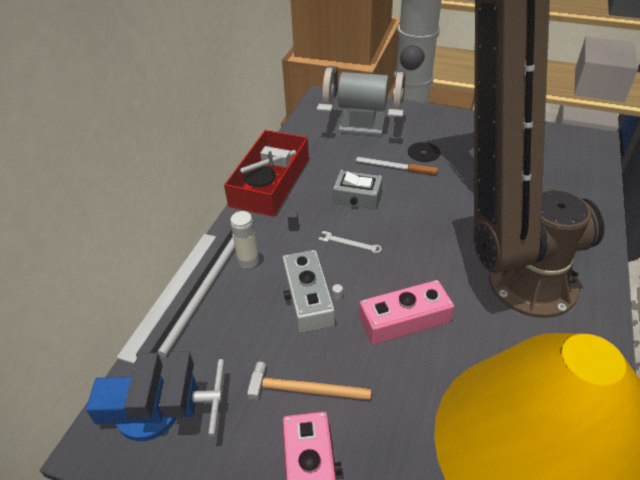

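The candidates for the starter in the top view are grey at (265,238), pink at (267,319) and pink at (123,292). I choose the grey one: its square key is at (247,247) and its round button at (283,226). The only fanbox is at (402,238); the view from the wrist has to show which half of the rocker is raised.

>>> servo_tool:
  deltas:
    - [1,-31,20.4,0,0,0,0]
    - [1,-31,20.4,0,0,0,0]
    - [1,-31,20.4,0,0,0,0]
    - [1,-31,20.4,0,0,0,0]
    - [1,-31,20.4,0,0,0,0]
    - [1,-31,20.4,0,0,0,0]
    - [1,-31,20.4,0,0,0,0]
    - [1,-31,20.4,0,0,0,0]
    - [1,-31,20.4,0,0,0,0]
    - [1,-31,20.4,0,0,0,0]
    - [1,-31,20.4,0,0,0,0]
    - [1,-31,20.4,0,0,0,0]
    - [1,-31,20.4,0,0,0,0]
    - [1,0,0,0,0,0,0]
    - [1,0,0,0,0,0,0]

```text
t: 2.35
eef_pos: [0.5109, -0.2637, 0.2265]
ee_rot: [3.142, 0.0, -2.824]
force: [-0.8, 0.0, 0.1]
width: 0.0008
gripper_force: 0.0
```

```bash
python3 - <<'E'
from h import *
s=arm.get_state();print(s['eef_pos'],s['ee_rot'],s['width'],s['force'])
for n in ('wrist','top','side'):
    f=arm.grab_frame(n); save(f,n+'1.png'); print(n,f['position'],f['orientation'])
    for q in ('fanbox','rocker_pivot','rocker_press'):
        for d in arm.recognise(q,f)[:2]:
            w=world(f,d['at']); print(q,round(d['conf'],2),w.round(3),pix(f,w).round())
E
```

```text
[ 0.51094859 -0.26372271  0.22651297] [ 3.14157560e+00  1.19937323e-05 -2.82447980e+00] 0.0007523140183418287 [-0.75988207  0.04261693  0.14147548]
wrist [ 0.43811346 -0.28791227  0.3840018 ] [2.85840617e+00 1.05754076e-05 1.88874355e+00]
fanbox 0.66 [ 0.513 -0.223  0.06 ] [355. 239.]
rocker_pivot 0.83 [ 0.515 -0.221  0.062] [357. 242.]
rocker_press 0.63 [ 0.536 -0.214  0.066] [357. 269.]
top [0.29191704 0.08543524 1.76963421] [-2.99702578 -0.00703888 -1.58477439]
fanbox 0.43 [0.607 0.174 0.081] [283. 224.]
rocker_pivot 0.6 [0.531 0.29  0.09 ] [246. 248.]
rocker_pivot 0.4 [ 0.519 -0.217  0.061] [406. 251.]
side [0.19665812 1.10965101 1.14638643] [-2.34561864  0.01964417 -2.81550522]
fanbox 0.74 [ 0.551 -0.178  0.06 ] [357. 189.]
fanbox 0.17 [0.528 0.292 0.087] [313. 297.]
rocker_pivot 0.74 [ 0.554 -0.175  0.067] [356. 188.]
rocker_press 0.72 [ 0.56  -0.208  0.068] [357. 181.]
rocker_press 0.19 [ 0.403 -0.51   0.011] [424. 151.]
```

View pics/wrist1.png

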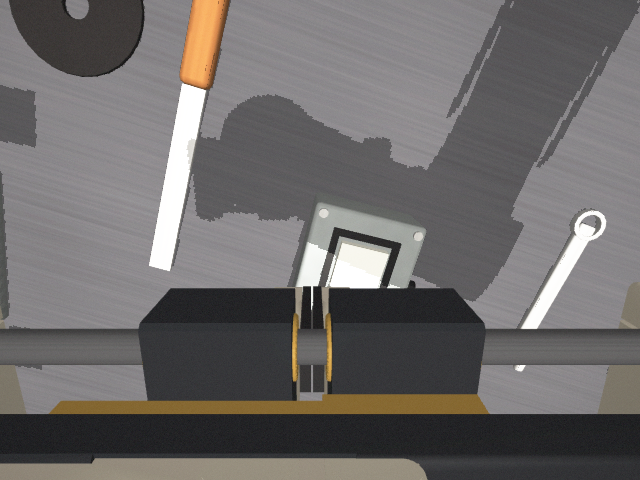

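The wrist view shows the fanbox partly hidden by the fingers, with its near edge between (320,210) and (420,235). I'll shift the tool about 80 mm along its -x to bring the box into view.

>>> servo_tool:
  deltas:
    - [1,-30,0,-15,0,0,0]
    - [1,-30,0,-15,0,0,0]
    - [1,-30,0,0,0,0,0]
    - [1,-20,0,0,0,0,0]
    - [1,0,0,0,0,0,0]
    - [1,0,0,0,0,0,0]

```text
t: 3.45
eef_pos: [0.6149, -0.2309, 0.2555]
ee_rot: [3.141, -0.001, -2.827]
force: [-0.6, -0.6, 0.9]
width: 0.0005
gripper_force: 0.0
```

```bash
python3 - <<'E'
from h import *
s=arm.get_state();print(s['eef_pos'],s['ee_rot'],s['force'])
W=arm.grab_frame('wrist'); save(W,'wrist2.png'); print(W['position'],W['orientation'])
for q in ('fanbox','rocker_pivot','rocker_press'):
    for d in arm.recognise(q,W)[:2]:
        w=world(W,d['at']); print(q,round(d['conf'],2),w.round(3),pix(W,w).round())
f=arm.grab_frame('side')
c=cv2.resize(f['color'][150:230,310:410],None,fx=4,fy=4,interpolation=cv2.INTER_CUBIC)
w=W['color'][0:320,120:520]
o=np.zeros((320,800,3),np.uint8);o[:,:400]=c;o[:,400:]=w
cv2.imwrite('pics/c2.png',o[:,:,::-1])
E
```

```text
[ 0.61488509 -0.23094796  0.2555195 ] [ 3.14089699e+00 -1.36950948e-03 -2.82695578e+00] [-0.63572    -0.61944055  0.90393492]
[ 0.54223578 -0.25498098  0.41313901] [ 2.85975569e+00 -6.51388912e-04  1.88626550e+00]
fanbox 0.83 [ 0.551 -0.211  0.06 ] [356. 156.]
rocker_pivot 0.86 [ 0.55  -0.214  0.063] [353. 154.]
rocker_press 0.95 [ 0.56  -0.209  0.065] [355. 167.]
rocker_press 0.62 [0.749 0.146 0.016] [573. 406.]
```

View pics/c2.png

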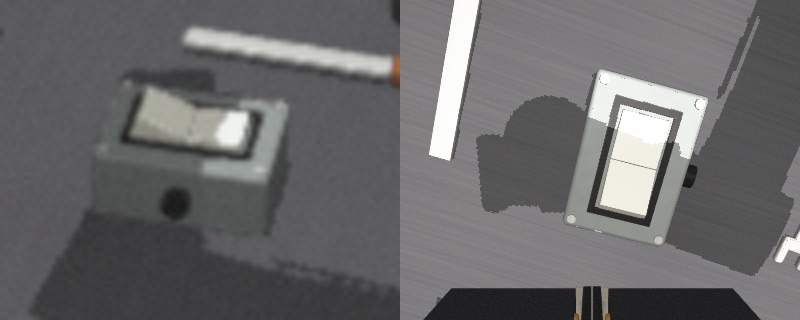

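The side crop shows the rocker's left half raised, the one away from the robot; in the wrist crop that is the lower half, nearer the fingers. The pivot line is at wrist pixel (355,163), and the cover screws are at (325,78), (420,103), (291,219) and (378,240).

```bash
python3 - <<'E'
from h import *
W=dict(position=[0.54223578,-0.25498098,0.41313901],orientation=[2.85975569,-6.51388912e-04,1.8862655])
s=arm.get_state()
f=arm.grab_frame('wrist')
S=[onz(f,p,.06) for p in [(325,78),(420,103),(291,219),(378,240)]]
print(np.round(S,3)); c=np.mean(S,0); d=(S[2]+S[3]-S[0]-S[1]); yaw=np.arctan2(d[1],d[0]); print('centre',c,'yaw',yaw, 'lens',np.linalg.norm(d)/2,np.linalg.norm(S[1]-S[0]))
piv=onz(f,(355,163),.066);print('piv',piv)
u=np.array([np.cos(yaw),np.sin(yaw),0])
r=rot(s['ee_rot'])
for p0 in(piv,c):
    p=p0+u*.026*np.cos(.4);p[2]=.066+.026*np.sin(.4)
    print('press',p,pix(f,p),'tool delta mm',(r.T@(p-s['eef_pos'])*1000).round(1))
E
```

```text
[[ 0.498 -0.258  0.06 ]
 [ 0.491 -0.174  0.06 ]
 [ 0.623 -0.249  0.06 ]
 [ 0.617 -0.165  0.06 ]]
centre [ 0.55726321 -0.21137436  0.06      ] yaw 0.0703374629123107 lens 0.12604551473034709 0.08432027377423261
piv [ 0.55600845 -0.21054002  0.066     ]
press [ 0.57989682 -0.208857    0.07612488] [348.79271402 191.03146565] tool delta mm [ 25.1  32.3 180.8]
press [ 0.58115159 -0.20969134  0.07612488] [347.41272926 192.09870354] tool delta mm [ 24.2  31.1 180.8]
```

>>> servo_tool:
  deltas:
    - [1,12,16,0,0,0,0]
    - [1,11,16,0,0,0,0]
    - [1,0,0,35,0,0,0]
    - [1,0,0,35,0,0,0]
    - [1,0,0,35,0,0,0]
    - [1,0,0,35,0,0,0]
    - [1,0,0,20,0,0,0]
    - [1,0,0,5,0,0,0]
    - [1,0,0,0,0,0,0]
    - [1,0,0,0,0,0,0]

```text
t: 4.58
eef_pos: [0.5834, -0.2085, 0.093]
ee_rot: [-3.141, 0.001, -2.828]
force: [-0.5, -0.7, -0.2]
width: 0.0006
gripper_force: 0.0
```

>>> servo_tool:
  deltas:
    - [1,0,0,6,0,0,0]
    - [1,0,0,4,0,0,0]
    - [1,0,0,3,0,0,0]
    - [1,0,0,3,0,0,0]
    - [1,0,0,3,0,0,0]
    - [1,0,0,3,0,0,0]
    - [1,0,0,2,0,0,0]
    - [1,0,0,1.5,0,0,0]
    - [1,0,0,1,0,0,0]
    - [1,0,0,0,0,0,0]
    - [1,0,0,0,0,0,0]

```text
t: 5.5
eef_pos: [0.5836, -0.2082, 0.0661]
ee_rot: [-3.141, 0.002, -2.827]
force: [1.5, 1.8, 8.8]
width: 0.0007
gripper_force: 4.7
```

>>> servo_tool:
  deltas:
    - [1,0,0,1,0,0,0]
    - [1,0,0,1,0,0,0]
    - [1,0,0,0,0,0,0]
    - [1,0,0,0,0,0,0]

```text
t: 5.83
eef_pos: [0.5837, -0.2082, 0.0658]
ee_rot: [-3.14, 0.002, -2.827]
force: [-2.2, 3.8, 21.9]
width: 0.0002
gripper_force: 11.2
```

The force rose to 22 N with the tip at 66 mm, so the rocker is on its stop. I'll lift off and go over to the starter.

>>> servo_tool:
  deltas:
    - [1,0,0,-10,0,0,0]
    - [1,0,0,-40,0,0,0]
    - [1,0,0,-40,0,0,0]
    - [1,0,0,-40,0,0,0]
    - [1,0,0,-40,0,0,0]
    - [1,0,0,-20,0,0,0]
    - [1,-15.5,35.5,0,0,0,0]
    - [1,-15.5,35.5,0,0,0,0]
    - [1,-15.5,35.5,0,0,0,0]
    - [1,-15.5,35.5,0,0,0,0]
    - [1,-15.5,35.5,0,0,0,0]
    - [1,-15.5,35.5,0,0,0,0]
    - [1,-15.5,35.5,0,0,0,0]
    - [1,-15.5,35.5,0,0,0,0]
    - [1,-15.5,35.5,0,0,0,0]
    - [1,-15.5,35.5,0,0,0,0]
    - [1,-15.5,35.5,0,0,0,0]
    - [1,-15.5,35.5,0,0,0,0]
    - [1,0,0,0,0,0,0]
    - [1,0,0,0,0,0,0]

```text
t: 7.5
eef_pos: [0.6268, 0.2561, 0.2509]
ee_rot: [-3.141, -0.004, -2.825]
force: [0.1, -0.3, 0.1]
width: 0.0003
gripper_force: 0.0
```

```bash
python3 - <<'E'
from h import *
s=arm.get_state();print(s['eef_pos'],s['ee_rot'],s['force'])
W=arm.grab_frame('wrist')
r=rot(s['ee_rot'])
for q in ('starter','key_top','start_top','stop_top','socket'):
    for d in arm.recognise(q,W)[:2]:
        w=world(W,d['at']); print(q,round(d['conf'],2),w.round(3),pix(W,w).round(),(r.T@(w-s['eef_pos'])*1000).round(1))
f=arm.grab_frame('side')
for q in ('key_top','start_top','stop_top'):
    for d in arm.recognise(q,f)[:2]:
        w=world(f,d['at']); print('side',q,round(d['conf'],2),w.round(3))
c=cv2.resize(f['color'][150:230,330:410],(160,160),interpolation=cv2.INTER_CUBIC)
o=W['color'].copy();o[320:480,480:640]=c
cv2.imwrite('pics/w3.png',o[:,:,::-1])
E
```

```text
[0.626828   0.25614967 0.25091084] [-3.14070602 -0.00419849 -2.82525157] [ 0.14518597 -0.32694239  0.06617623]
key_top 0.83 [0.526 0.288 0.084] [389. 119.] [ 85.1  61.4 167.6]
key_top 0.75 [0.565 0.234 0.091] [309. 145.] [ 65.1  -2.  160.2]
start_top 0.59 [0.599 0.173 0.075] [229. 160.] [ 51.7 -70.2 175.8]
stop_top 0.91 [0.564 0.234 0.088] [310. 144.] [ 65.9  -1.4 163.1]
socket 0.97 [0.492 0.207 0.033] [307.  52.] [142.5  -4.6 218.1]
side key_top 0.66 [0.426 0.621 0.085]
side start_top 0.56 [0.601 0.182 0.082]
side start_top 0.43 [0.244 0.186 0.078]
side stop_top 0.93 [0.396 0.684 0.092]
side stop_top 0.68 [0.306 0.232 0.094]
```

View pics/w3.png

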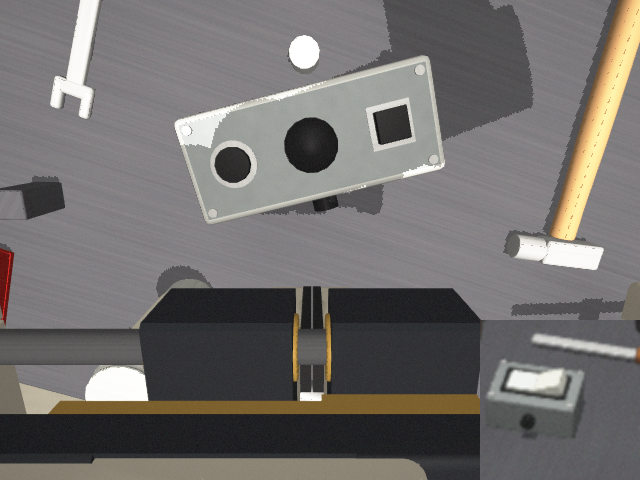

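The wrist view shows the starter with its key at (391,125), stop at (311,145) and start button at (233,164). The inset shows the rocker flipped: the +x half is level and the other one is raised.

```bash
python3 - <<'E'
from h import *
s=arm.get_state(); f=arm.grab_frame('wrist'); r=rot(s['ee_rot'])
P={}
for n,p,z in(('key',(391,125),.084),('stop',(311,145),.094),('start',(233,164),.08)):
    P[n]=w=onz(f,p,z); print(n,w.round(4),(r.T@(w-s['eef_pos'])*1000).round(1))
print(np.linalg.norm(P['key']-P['start']),(P['key']+P['start'])/2)
# starter corners for later check
print([onz(f,p,.07).round(3)[:2] for p in((186,130),(420,70),(434,159),(212,213))])
E
```

```text
key [0.5322 0.2898 0.084 ] [ 80.3  63.7 169.3]
stop [0.5666 0.2333 0.094 ] [ 65.   -0.7 159.3]
start [0.602 0.176 0.08 ] [ 48.9 -66.1 173.3]
0.1335715805906893 [0.56710958 0.23291267 0.082     ]
[array([0.588, 0.13 ]), array([0.484, 0.299]), array([0.546, 0.338]), array([0.651, 0.167])]
```

>>> servo_tool:
  deltas:
    - [1,27,22,0,0,0,0]
    - [1,27,22,0,0,0,0]
    - [1,25.5,21,0,0,0,0]
    - [1,0,0,35,0,0,0]
    - [1,0,0,35,0,0,0]
    - [1,0,0,35,0,0,0]
    - [1,0,0,30,0,0,0]
    - [1,0,0,20,0,0,0]
    - [1,0,0,0,0,0,0]
    - [1,0,0,0,0,0,0]
    - [1,0,0,0,0,0,0]

```text
t: 8.97
eef_pos: [0.5334, 0.2924, 0.0997]
ee_rot: [3.141, 0.002, -2.828]
force: [0.8, 0.1, 1.3]
width: -0.0
gripper_force: 0.0
```

>>> servo_tool:
  deltas:
    - [1,0,-1,8,0,0,0]
    - [1,0,0,4,0,0,0]
    - [1,0,0,2,0,0,0]
    - [1,0,0,2,0,0,0]
    - [1,0,0,2,0,0,0]
    - [1,0,0,2,0,0,0]
    - [1,0,0,1.5,0,0,0]
    - [1,0,0,1,0,0,0]
    - [1,0,0,0,0,0,0]
    - [1,0,0,0,0,0,0]

```text
t: 9.8
eef_pos: [0.5329, 0.2909, 0.0772]
ee_rot: [-3.141, 0.001, -2.827]
force: [-5.4, -2.4, 14.9]
width: 0.0007
gripper_force: 7.3
```

>>> servo_tool:
  deltas:
    - [1,0,0,0.8,0,0,0]
    - [1,0,0,0,0,0,0]
    - [1,0,0,0,0,0,0]

```text
t: 10.05
eef_pos: [0.5329, 0.2909, 0.0771]
ee_rot: [-3.142, 0.001, -2.827]
force: [-7.5, -3.4, 20.2]
width: 0.0004
gripper_force: 10.1
```

>>> servo_tool:
  deltas:
    - [1,0,0,-5,0,0,0]
    - [1,0,0,-30,0,0,0]
    - [1,0,0,-35,0,0,0]
    - [1,0,0,-35,0,0,0]
    - [1,0,0,-35,0,0,0]
    - [1,0,0,-35,0,0,0]
    - [1,-26,-21,0,0,0,0]
    - [1,-26,-21,0,0,0,0]
    - [1,-27,-22,0,0,0,0]
    - [1,0,0,0,0,0,0]
    - [1,0,0,0,0,0,0]
    - [1,0,0,0,0,0,0]

```text
t: 11.05
eef_pos: [0.6275, 0.2541, 0.2489]
ee_rot: [-3.141, -0.001, -2.829]
force: [-0.8, 0.0, -0.2]
width: 0.0007
gripper_force: 0.0
```

```bash
python3 - <<'E'
from h import *
s=arm.get_state();print(s['eef_pos'],s['ee_rot'],s['force'])
W=arm.grab_frame('wrist'); r=rot(s['ee_rot']); np.set_printoptions(suppress=True)
for n,w in(('key',[.5322,.2898,.084]),('key in',[.5322,.2898,.077]),('stop',[.5666,.2333,.094]),('start',[.602,.176,.08]),('c',[.588,.13,.07]),('c',[.484,.299,.07]),('c',[.546,.338,.07])):
    print(n,pix(W,w).round(1)); cv2.circle(W['color'],tuple(int(v) for v in pix(W,w).round()),1,(255,0,0),-1)
print((r.T@(np.array([.602,.176,.08])-s['eef_pos'])*1000).round(1))
cv2.imwrite('pics/w4.png',cv2.resize(W['color'][20:260,140:480],(800,565),interpolation=cv2.INTER_CUBIC)[:,:,::-1])
E
```

```text
[0.6275019  0.25413423 0.24892359] [-3.14146409e+00 -1.12730817e-03 -2.82863898e+00] [-0.8096876   0.01461587 -0.24918922]
key [391.5 125.9]
key in [389.8 126. ]
stop [310.6 146.2]
start [231.6 165.4]
c [184.7 130.8]
c [420.7  69.9]
c [435.3 160.5]
[ 48.1 -66.5 169. ]
```

View pics/w4.png

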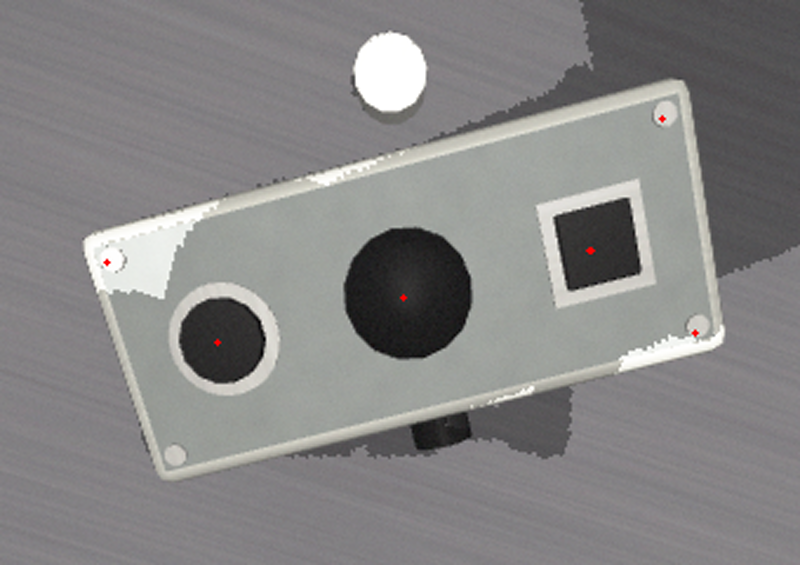

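The starter still lies within 1-2 mm of its old marks, and the key shows pressed in with a thinner side. Next is the start button, at crop (222,340).

>>> servo_tool:
  deltas:
    - [1,25,-32,0,0,0,0]
    - [1,24,-33,0,0,0,0]
    - [1,0,0,0,0,0,0]
    - [1,0,0,35,0,0,0]
    - [1,0,0,35,0,0,0]
    - [1,0,0,35,0,0,0]
    - [1,0,0,30,0,0,0]
    - [1,0,0,18,0,0,0]
    - [1,0,0,0,0,0,0]
    - [1,0,0,0,0,0,0]
    - [1,0,0,0,0,0,0]

```text
t: 12.02
eef_pos: [0.6018, 0.1783, 0.0986]
ee_rot: [3.141, 0.002, -2.827]
force: [-0.3, -1.1, 0.7]
width: 0.0004
gripper_force: 0.0
```

Fully down is at 73 mm, 25.6 mm below here.

>>> servo_tool:
  deltas:
    - [1,0,0,10,0,0,0]
    - [1,0,0,5,0,0,0]
    - [1,0,0,2,0,0,0]
    - [1,0,0,2,0,0,0]
    - [1,0,0,2,0,0,0]
    - [1,0,0,2,0,0,0]
    - [1,0,0,1.5,0,0,0]
    - [1,0,0,1,0,0,0]
    - [1,0,0,0.8,0,0,0]
    - [1,0,0,0,0,0,0]
    - [1,0,0,0,0,0,0]

```text
t: 12.93
eef_pos: [0.6012, 0.1776, 0.0731]
ee_rot: [-3.141, 0.001, -2.827]
force: [-10.3, 0.6, 21.0]
width: 0.0003
gripper_force: 10.5
```

>>> servo_tool:
  deltas:
    - [1,0,0,-3,0,0,0]
    - [1,0,0,-10,0,0,0]
    - [1,0,0,-30,0,0,0]
    - [1,0,0,-35,0,0,0]
    - [1,0,0,-35,0,0,0]
    - [1,0,0,-35,0,0,0]
    - [1,0,0,-27,0,0,0]
    - [1,-25,33,0,0,0,0]
    - [1,-24,32,0,0,0,0]
    - [1,0,0,0,0,0,0]
    - [1,0,0,0,0,0,0]
    - [1,0,0,0,0,0,0]

```text
t: 13.93
eef_pos: [0.6274, 0.2543, 0.245]
ee_rot: [-3.141, -0.001, -2.827]
force: [0.2, 0.2, -0.2]
width: 0.0005
gripper_force: 0.0
```

```bash
python3 - <<'E'
from h import *
s=arm.get_state();print(s['eef_pos'],s['force'])
W=arm.grab_frame('wrist')
for w in([.5322,.2898,.077],[.5666,.2333,.094],[.602,.176,.08],[.588,.13,.07],[.484,.299,.07],[.546,.338,.07]):
    cv2.circle(W['color'],tuple(int(v) for v in pix(W,w).round()),1,(255,0,0),-1)
f=arm.grab_frame('side')
o=np.zeros((565,800,3),np.uint8)
o[:360,:510]=cv2.resize(W['color'][20:260,140:480],(510,360),interpolation=cv2.INTER_CUBIC)
o[:280,520:800]=cv2.resize(f['color'][240:340,260:360],(280,280),interpolation=cv2.INTER_CUBIC)
o[285:565,520:800]=cv2.resize(f['color'][150:230,320:400],(280,280),interpolation=cv2.INTER_CUBIC)
cv2.imwrite('pics/w5.png',o[:,:,::-1])
E
```

```text
[0.62742762 0.25428843 0.24496914] [ 0.24734703  0.16988585 -0.15401692]
```

View pics/w5.png

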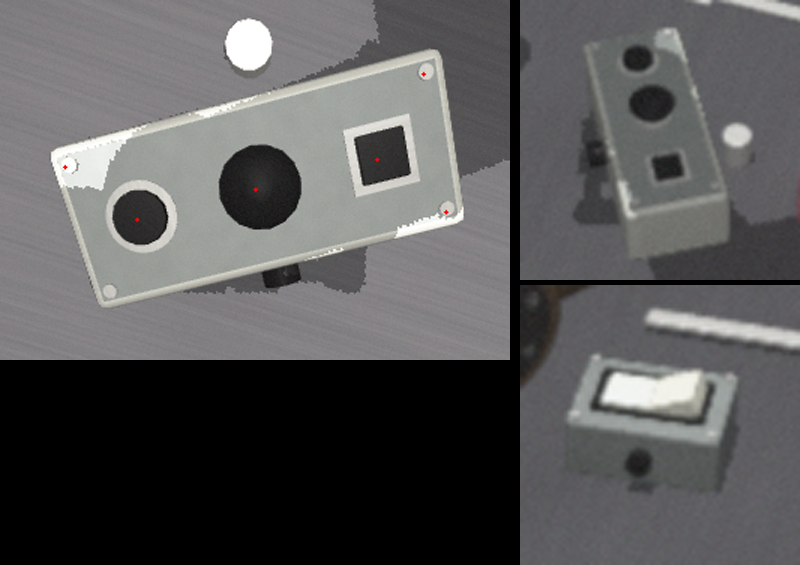

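The starter has not moved, its key is in and the rocker's +x half lies level. The start button at crop (140,217) has been released, and the robot touches nothing.

```bash
python3 -c "
from station import arm
print(arm.job_done())"
```

```text
the job is handed in; nothing more can be done
None
```

I pressed the rocker level, the square key fully in, and the round start button down and released it, in that order. I didn't go near the stop button; the starter stayed in place to within about 2 mm, and the job is handed in.

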